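Switch on and zero the piston scale

TASK

Get the bench scale ready for weighing pistons with its empty tray in place: with the fingertips, gently press the long bar key down until it stays down (power), and then gently press the large round key fully down and let it spring back up (zero). Leave the two small square keys alone, do not shift the tray, the pistons or the wrist pin, and finish with the hand withdrawn.

Things in the scene. Friction and masses are not known exactly. Their poses are not given: they have to be found in the camera images.
- scale: Grey bench scale, fixed, 300 (x) by 280 (y) mm; origin under its centre. Its -x side, towards the robot, has a flat black panel 50 mm above the bench with four keys in a row: x = -110 mm, y = +-28 and +-84 mm, in an order that varies. Behind them a low display (x = -71 to -47 mm, top at 57 mm), then a steel weighing plate (x = -38 to 142 mm, 250 mm wide, top at 64 mm).
- power_key: Black bezel of the power key, fixed on the scale's panel, 56 by 46 by 2 mm; origin at the centre of its underside on the panel, axes parallel to the scale's.
- power_top (a point): Centre of the top face of the power key: a plain grey long bar, 46 mm along the scale's x and 18 mm along its y. Its top is 12 mm above the panel (62 mm above the bench) when up. It latches: it moves down 6 mm against about 2.5 N of friction to a hard stop, and stays where it is left.
- power (a joint): How far the power key is pressed down, m: 0 up (off), 0.006 fully down (on). Starts at 0.
- zero_key: Black bezel of the zero key, fixed on the scale's panel, 56 by 46 by 2 mm; origin at the centre of its underside on the panel, axes parallel to the scale's.
- zero_top (a point): Centre of the top face of the zero key: a plain grey large round key, 32 mm in diameter. Its top is 12 mm above the panel (62 mm above the bench) when up. It is sprung: it starts to move at about 1 N, reaches its stop 6 mm down at about 4 N, and springs back when let go.
- zero (a joint): How far the zero key is pressed down, m: 0 up, 0.006 fully down.
- unit_top (a point): Centre of the top face of one small square key, plain grey, 18 by 18 mm, top 12 mm above the panel, sprung as the zero key; not to be pressed (the two small square keys are identical).
- unit (a joint): How far that square key is pressed down, m: 0 up, 0.006 fully down.
- count_top (a point): Centre of the top face of the other small square key, plain grey, 18 by 18 mm, top 12 mm above the panel, sprung as the zero key; not to be pressed.
- count (a joint): How far that square key is pressed down, m: 0 up, 0.006 fully down.
- tray: Loose empty aluminium tray on the scale's steel plate, 120 (x) by 170 (y) by 30 mm high, walls 3 mm, about 0.35 kg; origin at the centre of its underside, which is 64 mm above the bench.
- piston_left: Loose aluminium engine piston standing on the bench to the left (+y) of the scale, 66 mm in diameter, 58 mm high; origin at the centre of its underside.
- piston_right: Loose aluminium engine piston, the same, standing on the bench to the right (-y) of the scale; origin at the centre of its underside.
- pin: Loose steel wrist pin (tube) standing on end on the bench in front of (robot side) the scale, 22 mm in diameter, 55 mm high; origin at the centre of its underside.
There are look-alikes about, which are no part of the job. Leave any turquoise look-alike of the piston_left alone. Of the things shaped like the pin, the steel one is meant.

How it is judged:
By the outcome, as a careful person would: the job done as asked, in the order asked, and still so for the second after the job is handed in, with the robot touching nothing.
It also fails if it takes over 42 s, if anything falls off the work surface, if the arm or the gripper's body presses on something with over 40 N, if the wrist force passes 120 N, or if a joint passes its speed limit or range.

ROBOT

A 6-joint arm with a two-finger parallel gripper is mounted at the origin on the work surface. World frame = base frame: x ahead of the robot, y to its left, z up, the work surface at z = 0. Lengths are in mm, angles in rad, forces in N, time in s.
With the tool pointing down it reaches from about 275 to 750 mm from the base axis. Payload 10.2 kg.
Tool frame: the origin (TCP) lies midway between the tips of the shut fingers; the grasp point (between the pads) lies grip_depth behind it (grip_depth is the distance from the TCP to the grasp point, in mm); z points along the fingers, y is the line along which they close (so a half turn about z gives the same grasp; the last joint's range is limited). The gripper opens to 85 mm and grips with 20 to 120 N. Pads are 22 mm wide; open, the fingers measure 114 mm over their backs; the gripper's body (76 mm by 85 mm) begins 54 mm behind the grasp point. The pads swing forward as they close: fully open they stand 13 mm farther back than shut.
Start: joints at [-1.399, 0.313, 1.498, -0, 1.331, -0.223], TCP at [201.915, -484.625, 208.994] pointing down, gripper open.
Joint ranges: [-2.94, 2.94], [-0.97, 2.17], [0.19, 2.56], [-1.23, 4.37], [0.02, 3.11], [-2.88, 2.88]. Speed limits (rad/s): [2.39, 2.39, 3.01, 3.14, 3.14, 3.14].

INTERFACE

Orientations are given as a unit quaternion [w, x, y, z].
In Python, from rig import * gives the robot as it stands.
- The arm moves only by the tool servo_tool, never from a script. Its argument "commands" is a list of rows, each a list of 3 entries, a list of its own where there are three numbers: the gripper command: -1 is fully open, 1 is shut, values between are in proportion, then the shift along the tool's x, y, z in m, then the turn, a rotation vector about the tool's x, y, z in units of 6 degrees (1.0 is 6 degrees). In form: [[grip, [dx, dy, dz], [ax, ay, az]], ...]. A call has 1 to 10 rows; each row shifts and turns the commanded pose from where the row before left it, along the tool's axes as they then stand; what a row does not reach is not made up. A row lasts 1/12 s, in which the tool goes at most 41.7 mm and 7.16 degrees, less where a joint would pass 70% of its speed; a pose out of reach is approached as far as the arm can. A call is refused whole if a number of a shift passes 0.0417 or a number of a turn 1, either way. A call with a gripper value outside its range is refused whole. The fingers move at their own pace and stop on an object; "squeeze" is the grip in N (left out, the last holds). Time passes only in rows, so rows that do not move let the fingers close. It gives the time, the measured TCP pose, the force, the opening and the grip force at its end, in the units of the state.
- sense(): the state, without advancing time (a new reading comes with each control period).
- capture(name): name is "scene" or "top" or "wrist"; returns a dict with "pixels" (480x640x3 uint8, red, green, blue), "z_map" (480x640 float32, mm along the optical axis (not along the pixel's ray), 0 where there is no reading), "fx", "fy", "cx", "cy" (pixels), "rvec" (rotation vector, rad) and "tvec" (3), from world to camera coordinates, as OpenCV has them; the wrist camera has in their place "T_tool_cam" (4x4, takes a point from camera to tool coordinates, whose origin is the TCP and whose axes are the flange's). Camera axes: x right, y down, z forward; pixel columns grow to the right and rows downward; lengths in mm; the calibration is good to about 2 mm. A picture is of the moment at which its call begins: read the wrist's pose just before it.
- finish_job(): hands the job in; it is judged then, once.
The state is a dict: "time_s": time; "joints": joint angles; "dq": joint speeds; "tau": joint torques, N m; "eef_pos": TCP position; "ee_rot": TCP orientation; "force": force on the tool from outside, world axes, zero at the start; "wrist_torque": the same for the moment, N m; "grip_width": opening from 0.0 (shut) to 1.0 (fully open); "grip_force": force on a finger pad.
Only numpy, scipy, OpenCV 4.12 (cv2) and the standard library are available. Lean on these libraries where they do the work, as an engineer would, in place of code of your own. Each camera call takes 0.05 s, during which the arm holds its last target. There are 200 camera calls.

## Working session

There is one attempt and no reset: what is moved stays moved. The work goes in short steps, Python scripts to look and compute and a tool call to move; the robot and the scene stay as the last step left them, time stands still between calls to the robot, and variables do not carry over. Pictures are saved under pics/ and viewed, at most 10 in all, crops included, and the job is handed in when it is done.

Besides the shell and the picture viewer there is one more tool, called after "Emit:" as name(argument=value, ...), one argument or row to a line, values as JSON. servo_tool: Moves the arm, as the interface text tells. Its arguments: {"type":"object","properties":{"commands":{"type":"array"},"squeeze":{"type":"number"}},"required":["commands"]}

```bash
mkdir -p pics
cat > h.py <<'E'
from rig import *
import numpy as np, cv2
from scipy.spatial.transform import Rotation as R
def pts(c):
    v,u=np.mgrid[0:480,0:640]; z=c["z_map"].astype(float)
    p=np.stack([(u-c["cx"])/c["fx"]*z,(v-c["cy"])/c["fy"]*z,z],-1)
    M=cv2.Rodrigues(np.array(c["rvec"],float))[0]
    return (p-np.array(c["tvec"]).ravel())@M
E
python3 - <<'E'
from h import *
s=sense(); print(s)
for n in("top","scene"):
    c=capture(n); cv2.imwrite(f"pics/{n}.png",c["pixels"][...,::-1]); np.savez(f"{n}.npz",**c)
    print(n,c["fx"],c["rvec"],c["tvec"])
E
```

```text
{'time_s': 0.0, 'joints': array([-1.39937858e+00,  3.13475436e-01,  1.49844604e+00,  4.71213200e-05,
        1.33097729e+00, -2.23384112e-01]), 'dq': array([-0.00022116, -0.00025799, -0.00084943,  0.00054337, -0.00022504,
       -0.00031561]), 'tau': array([-7.92557375e-05, -4.12270653e+01, -2.59744138e+01, -1.49511106e-04,
        4.14623937e-03,  1.40126204e-05]), 'eef_pos': array([ 201.88787426, -484.32718567,  208.41870346]), 'ee_rot': array([-6.52241023e-04,  9.80580514e-01,  1.96115855e-01,  3.98415568e-05]), 'force': array([-0.18941191,  0.75968687,  0.45923118]), 'wrist_torque': array([-0.00358819,  0.00662777, -0.02056854]), 'grip_force': 0.0, 'grip_width': 0.9985231303800012}
top 459.3851791909866 [ 2.10046    -2.15920696  0.16648618] [ 74.6042461  582.43861286 719.79282381]
scene 503.6249479740744 [ 1.75044803  2.14232625 -0.56099901] [ 101.81163989 -502.250099   1172.55916644]
```

View pics/top.png

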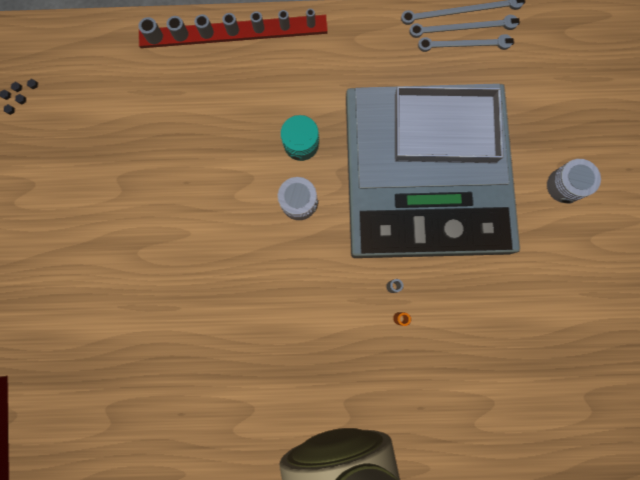

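View pics/scene.png

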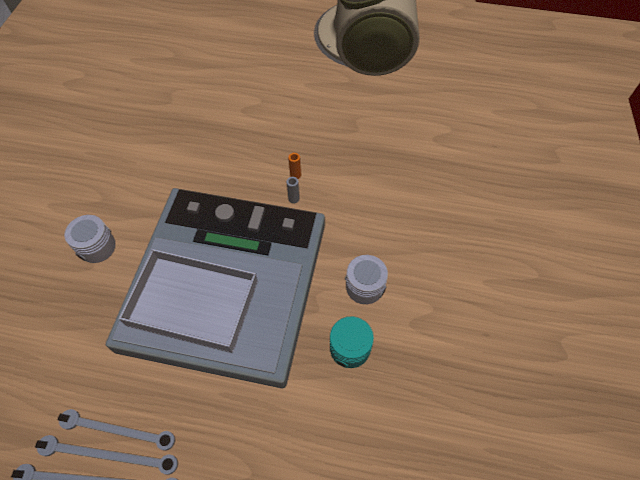

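The top view shows the panel row left to right as square (385,230), bar (420,229), round (453,229), square (488,228). The steel pin is at (395,286) and the orange look-alike at (402,319). The scene view shows the same row mirrored: round (224,212), bar (256,218). Next I'll measure the keys.

Run:
```python
from h import *
def ray(c,uv,z):
    M=cv2.Rodrigues(np.array(c["rvec"],float))[0];C=-M.T@np.array(c["tvec"]).ravel()
    d=M.T@np.array([(uv[0]-c["cx"])/c["fx"],(uv[1]-c["cy"])/c["fy"],1]); return C+d*(z-C[2])/d[2]
for n,(x0,x1,y0,y1) in {"top":(362,510,212,248),"scene":(170,312,195,243)}.items():
    c=dict(np.load(n+".npz")); P=pts(c)
    g=cv2.cvtColor(c["pixels"],cv2.COLOR_RGB2GRAY); m=np.zeros_like(g); m[y0:y1,x0:x1]=(g[y0:y1,x0:x1]>75)*255
    k,lab,st,ce=cv2.connectedComponentsWithStats(m)
    for i in range(1,k):
        if 30<st[i,4]<600:
            zz=P[lab==i]
            print(n,ce[i].round(1),st[i],"ray62",ray(c,ce[i],62).round(1),"depth med",np.median(zz,0).round(1),"mm",np.ptp(zz[:,0]).round(),np.ptp(zz[:,1]).round())
    # tall things near bench
    Z=P[...,2]
    for nm,ww in (("pinregion",(P[...,0]>150)&(P[...,0]<430)&(Z>40)&(Z<80)&(abs(P[...,1])<250)),):
        k,lab,st,ce=cv2.connectedComponentsWithStats((ww*255).astype(np.uint8))
        for i in range(1,k):
            if st[i,4]>25: q=P[lab==i]; print(n,nm,ce[i].round(),st[i,4],q.min(0).round(),q.max(0).round())
```

```text
top [419.2 229.1] [414 216  12  27 283] ray62 [ 580.1 -101.    62. ] depth med [ 580.1 -101.1   61.9] mm 145.0 162.0
top [453.2 228.2] [444 219  19  19 271] ray62 [ 579.9 -156.8   62. ] depth med [ 579.9 -156.8   62.1] mm 30.0 30.0
top [487.7 227.5] [483 223  11  10 102] ray62 [ 579.5 -213.1   62. ] depth med [ 579.1 -212.7   62. ] mm 131.0 274.0
top [384.9 229.8] [380 225  11  11 112] ray62 [580.6 -44.8  62. ] depth med [580.3 -44.8  61.5] mm 132.0 106.0
scene [171.7 199.5] [170 195   6  14  50] ray62 [ 576.3 -250.5   62. ] depth med [ 567.6 -256.5   49.8] mm 452.0 368.0
scene [192.8 205.8] [187 202  13   9  85] ray62 [ 581.5 -210.8   62. ] depth med [ 581.5 -210.9   61.7] mm 21.0 23.0
scene [223.8 211.2] [215 204  19  15 221] ray62 [ 581.5 -155.5   62. ] depth med [ 580.9 -155.7   61.5] mm 445.0 279.0
scene [255.8 217. ] [248 206  16  23 233] ray62 [582.2 -99.1  62. ] depth med [582.4 -99.4  61.2] mm 451.0 216.0
scene [287.9 222.5] [282 218  13  10  91] ray62 [582.1 -43.4  62. ] depth med [582.  -43.5  61.1] mm 22.0 20.0
scene [181.4 233.8] [170 224  27  19 420] ray62 [ 638.6 -211.2   62. ] depth med [ 632.1 -216.1   49.8] mm 395.0 347.0
scene [225.8 238.8] [205 233  54  10 291] ray62 [ 633.2 -136.4   62. ] depth med [ 629.8 -141.3   56.1] mm 16.0 88.0
```

Both views agree to about 2 mm, and the 56 mm spacing and 62 mm height check out. That puts the bar at about (581,-100) and the round key at about (581,-156). I'll shut the fingers, square the yaw and move over.

Emit:
servo_tool(
  commands=[
    [1,[0,0,0],[0,0,0.94]],
    [1,[0,0,0],[0,0,0.94]],
    [1,[0,0,0],[0,0,0.94]],
    [1,[0,0,0],[0,0,0.95]],
    [1,[0.03,-0.03,0],[0,0,0]],
    [1,[0.03,-0.03,0],[0,0,0]],
    [1,[0.03,-0.03,0],[0,0,0]],
    [1,[0.03,-0.03,0],[0,0,0]],
    [1,[0.03,-0.03,0],[0,0,0]],
    [1,[0,0,0],[0,0,0]],
  ],
  squeeze=20,
)

```text
time_s: 0.93
eef_pos: [352.9, -332.5, 209.0]
ee_rot: [-0.001, 1.0, 0.003, 0.001]
force: [0.1, -0.4, 0.6]
grip_width: 0.0
grip_force: 0.0
```

Emit:
servo_tool(
  commands=[
    [1,[0.028,-0.029,0],[0,0,0]],
    [1,[0.028,-0.029,0],[0,0,0]],
    [1,[0.028,-0.029,0],[0,0,0]],
    [1,[0.028,-0.029,0],[0,0,0]],
    [1,[0.028,-0.029,0],[0,0,0]],
    [1,[0.028,-0.029,0],[0,0,0]],
    [1,[0.028,-0.029,0],[0,0,0]],
    [1,[0.028,-0.029,0.02],[0,0,0]],
    [1,[0,0,0.03],[0,0,0]],
    [1,[0,0,0],[0,0,0]],
  ],
)

```text
time_s: 1.77
eef_pos: [569.4, -105.3, 154.8]
ee_rot: [-0.002, 1.0, 0.001, -0.005]
force: [-1.0, -0.2, -1.0]
grip_width: 0.0
grip_force: 0.0
```

Emit:
servo_tool(
  commands=[
    [1,[0,0,0.03],[0,0,0]],
    [1,[0,0,0.03],[0,0,0]],
    [1,[0,0,0.015],[0,0,0]],
    [1,[0,0,0],[0,0,0]],
    [1,[0,0,0],[0,0,0]],
    [1,[0,0,0],[0,0,0]],
  ],
)

```text
time_s: 2.27
eef_pos: [571.8, -108.4, 87.5]
ee_rot: [0.001, 1.0, -0.0, 0.001]
force: [1.0, -0.6, -0.2]
grip_width: 0.001
grip_force: 0.0
```

Run:
```python
from h import *
s=sense(); print(s["eef_pos"],s["ee_rot"],s["force"])
c=capture("wrist"); cv2.imwrite("pics/w1.png",c["pixels"][...,::-1])
c=capture("scene"); cv2.imwrite("pics/s1.png",cv2.resize(c["pixels"][130:330,80:380,::-1],None,fx=2.5,fy=2.5))
```

```text
[ 571.83555378 -108.42271128   87.53712495] [ 5.49664065e-04  9.99998993e-01 -3.92313432e-04  1.24833705e-03] [ 0.95413178 -0.5710576  -0.15783553]
```

View pics/w1.png

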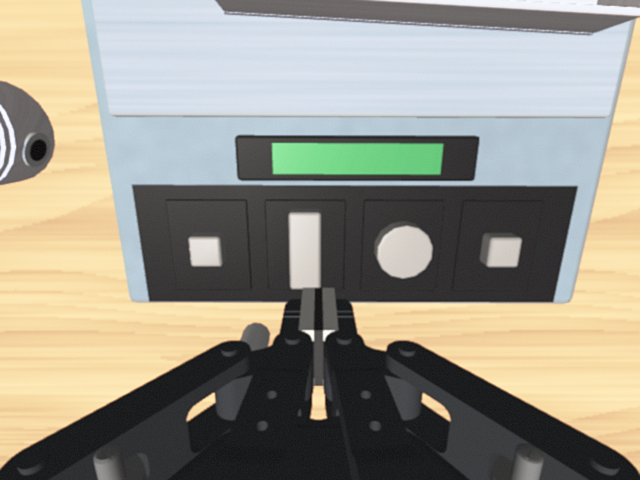

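View pics/s1.png

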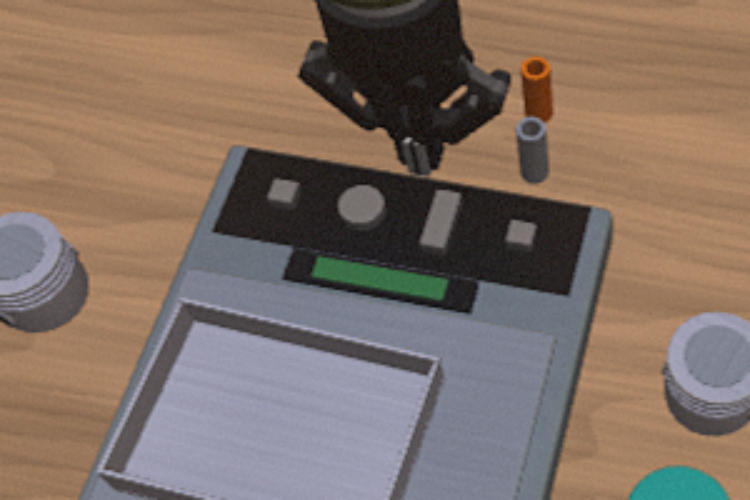

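The wrist view shows the shut tips at (318,295), just short of and slightly right of the bar (305,250), with the round key at (404,250). The scene crop agrees: tips at (417,165), bar at (440,220), pin well clear at (532,150). I'll compute the key positions in the tool frame from the wrist depth.

```bash
cat >> h.py <<'E'
def keys():
    s=sense(); c=capture("wrist"); v,u=np.mgrid[0:480,0:640]; z=c["z_map"].astype(float)
    p=np.stack([(u-c["cx"])/c["fx"]*z,(v-c["cy"])/c["fy"]*z,z],-1)
    T=np.array(c["T_tool_cam"]); t=p@T[:3,:3].T+T[:3,3]
    q=np.array(s["ee_rot"]); w=R.from_quat(q[[1,2,3,0]]).apply(t.reshape(-1,3)).reshape(t.shape)+s["eef_pos"]
    g=cv2.cvtColor(c["pixels"],cv2.COLOR_RGB2GRAY)
    m=((g>110)&(w[...,2]>54)&(w[...,2]<66)&(w[...,0]<612)&(w[...,0]>545)&(abs(w[...,1]+128)<110))
    k,lab,st,ce=cv2.connectedComponentsWithStats((m*255).astype(np.uint8))
    print(s["eef_pos"].round(1),s["force"].round(2))
    for i in range(1,k):
        if st[i,4]>300:
            W=w[lab==i]; lo,hi=np.percentile(W,[1,99],axis=0); print(ce[i].round(),st[i,4],"world mid",((lo+hi)/2).round(1),"size",(hi-lo).round(1),"tool mid",np.median(t[lab==i],0).round(1))
E
python3 -c "
from h import *
keys()"
```

```text
[ 571.8 -108.1   87.3] [-0.03 -0.66  0.  ]
[305. 249.] 2319 world mid [ 580.2 -100.9   61.6] size [43.6 16.8  3.1] tool mid [ 9.4 -7.2 25.6]
[405. 251.] 2281 world mid [ 579.4 -156.8   61.6] size [28.6 29.3  3.3] tool mid [ 8.  48.5 25.6]
[206. 251.] 878 world mid [579.9 -45.3  61.7] size [16.7 16.8  3.1] tool mid [  8.3 -62.6  25.5]
[504. 252.] 924 world mid [ 579.1 -212.7   61.4] size [16.7 17.2  3.5] tool mid [  7.6 104.   25.8]
```

Emit:
servo_tool(
  commands=[
    [1,[0.0045,-0.0035,0],[0,0,0]],
    [1,[0.004,-0.004,0.005],[0,0,0]],
    [1,[0,0,0.008],[0,0,0]],
    [1,[0,0,0.008],[0,0,0]],
    [1,[0,0,0],[0,0,0]],
    [1,[0,0,0],[0,0,0]],
  ],
)

```text
time_s: 2.92
eef_pos: [579.2, -99.8, 63.6]
ee_rot: [-0.0, 1.0, 0.0, -0.001]
force: [0.3, 0.2, -0.6]
grip_width: -0.003
grip_force: 0.0
```

Emit:
servo_tool(
  commands=[
    [1,[0,0,0.001],[0,0,0]],
    [1,[0,0,0.001],[0,0,0]],
    [1,[0,0,0.001],[0,0,0]],
    [1,[0,0,0.001],[0,0,0]],
    [1,[0,0,0.001],[0,0,0]],
    [1,[0,0,0.001],[0,0,0]],
    [1,[0,0,0],[0,0,0]],
    [1,[0,0,0],[0,0,0]],
  ],
)

```text
time_s: 3.58
eef_pos: [579.6, -100.0, 58.4]
ee_rot: [0.0, 1.0, 0.0, -0.0]
force: [-0.2, 0.5, -1.5]
grip_width: -0.005
grip_force: 0.0
```

Emit:
servo_tool(
  commands=[
    [1,[0,0,0.001],[0,0,0]],
    [1,[0,0,0.0005],[0,0,0]],
    [1,[0,0,0],[0,0,0]],
  ],
)

```text
time_s: 3.83
eef_pos: [579.6, -100.0, 56.9]
ee_rot: [-0.0, 1.0, -0.0, -0.0]
force: [1.1, -0.3, -0.5]
grip_width: 0.001
grip_force: 0.0
```

Emit:
servo_tool(
  commands=[
    [1,[0,0,0.0005],[0,0,0]],
    [1,[0,0,0.0005],[0,0,0]],
    [1,[0,0,0],[0,0,0]],
  ],
)

```text
time_s: 4.08
eef_pos: [579.6, -100.0, 55.9]
ee_rot: [-0.0, 1.0, -0.0, -0.0]
force: [-0.6, 0.4, -0.3]
grip_width: 0.002
grip_force: 0.0
```

```bash
python3 -c "
from h import *
keys(); c=capture('scene'); cv2.imwrite('pics/s2.png',cv2.resize(c['pixels'][150:270,150:350,::-1],None,fx=4,fy=4))"
```

```text
[ 579.6 -100.    55.9] [-0.59  0.36 -0.27]
[320. 265.] 1668 world mid [ 589.7 -101.    61.5] size [25.  17.3  3.2] tool mid [12.   1.4 -5.8]
[436. 288.] 2984 world mid [ 579.5 -156.7   61.6] size [28.7 29.2  3. ] tool mid [ 0.3 56.7 -5.9]
[205. 287.] 1162 world mid [579.9 -45.3  61.7] size [16.8 16.9  3. ] tool mid [  0.7 -54.4  -5.9]
[551. 288.] 1244 world mid [ 579.4 -212.6   61.3] size [16.6 17.4  3.5] tool mid [  0.2 112.   -5.8]
```

View pics/s2.png

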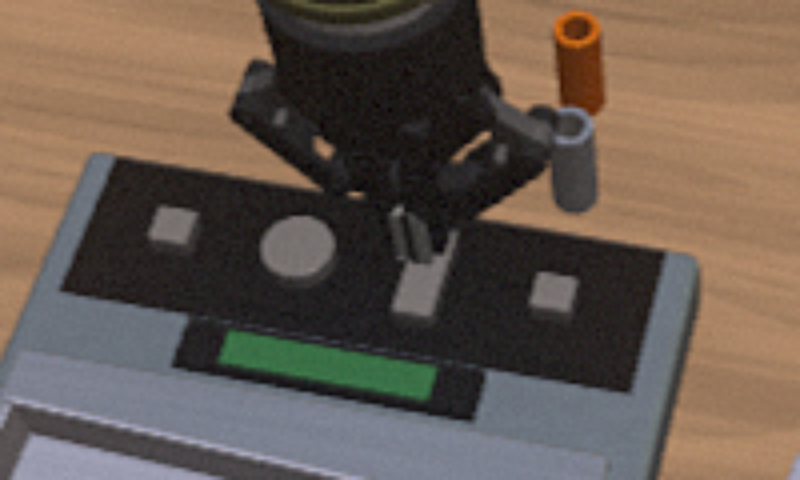

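The scene crop shows the tips over the bar (425,255), with the bar top still level with the other keys. Depth also reads 61.5, so there's no contact yet, despite the TCP reading. I'll measure where the tips really are.

Run:
```python
from h import *
s=sense(); c=capture("wrist"); v,u=np.mgrid[0:480,0:640]; z=c["z_map"].astype(float)
p=np.stack([(u-c["cx"])/c["fx"]*z,(v-c["cy"])/c["fy"]*z,z],-1)
T=np.array(c["T_tool_cam"]); t=p@T[:3,:3].T+T[:3,3]; print(T.round(3))
for col in (312,327):
  for r in range(262,350,6): print(col,r,t[r,col].round(1),c["pixels"][r,col])
cv2.imwrite("pics/w2.png",cv2.resize(c["pixels"][220:370,220:420,::-1],None,fx=4,fy=4))
```

```text
[[-0.00000e+00 -9.56000e-01 -2.93000e-01  7.36640e+01]
 [ 1.00000e+00 -0.00000e+00 -0.00000e+00  1.55000e-01]
 [ 0.00000e+00 -2.93000e-01  9.56000e-01 -1.64822e+02]
 [ 0.00000e+00  0.00000e+00  0.00000e+00  1.00000e+00]]
312 262 [14.  -2.8 -7. ] [231 227 221]
312 268 [10.6 -2.8 -5.9] [230 226 220]
312 274 [ 7.6 -2.8 -6.2] [228 224 219]
312 280 [ 4.2 -2.8 -5.4] [227 223 217]
312 286 [  73.7    0.2 -164.8] [227 222 214]
312 292 [  9.9  -2.4 -30.7] [106 105 101]
312 298 [  9.6  -2.3 -35.4] [106 104 100]
312 304 [ 10.3  -2.2 -42. ] [106 104 102]
312 310 [ 10.   -2.1 -46.2] [104 104 100]
312 316 [ 10.2  -2.1 -50.9] [103 101  99]
312 322 [ 10.3  -2.  -55.2] [104 103 100]
312 328 [  9.8  -1.9 -58.2] [95 95 91]
312 334 [  8.6  -1.9 -60. ] [255 255 254]
312 340 [ 11.   -1.8 -67.3] [193 191 184]
312 346 [  8.9  -1.8 -67.3] [31 33 33]
327 262 [13.5  4.3 -5.6] [227 222 217]
327 268 [10.6  4.3 -6.1] [226 221 215]
327 274 [ 7.5  4.3 -5.9] [224 220 214]
327 280 [ 4.5  4.3 -6.3] [224 219 211]
327 286 [ 1.7  4.3 -6.8] [223 216 208]
327 292 [ 10.3   3.7 -31.6] [106 104 100]
327 298 [  9.9   3.6 -36.2] [103 102  98]
327 304 [ 10.3   3.5 -42.1] [106 105 102]
327 310 [ 10.1   3.4 -46.2] [101 101  95]
327 316 [  9.9   3.3 -50.4] [105 104 101]
327 322 [ 10.1   3.2 -54.9] [104 103  99]
327 328 [ 10.1   3.1 -58.8] [98 96 92]
327 334 [  8.1   3.1 -59.2] [235 233 225]
327 340 [ 10.9   2.9 -67.1] [23 28 30]
327 346 [ 10.8   2.8 -70.2] [29 33 32]
```

View pics/w2.png

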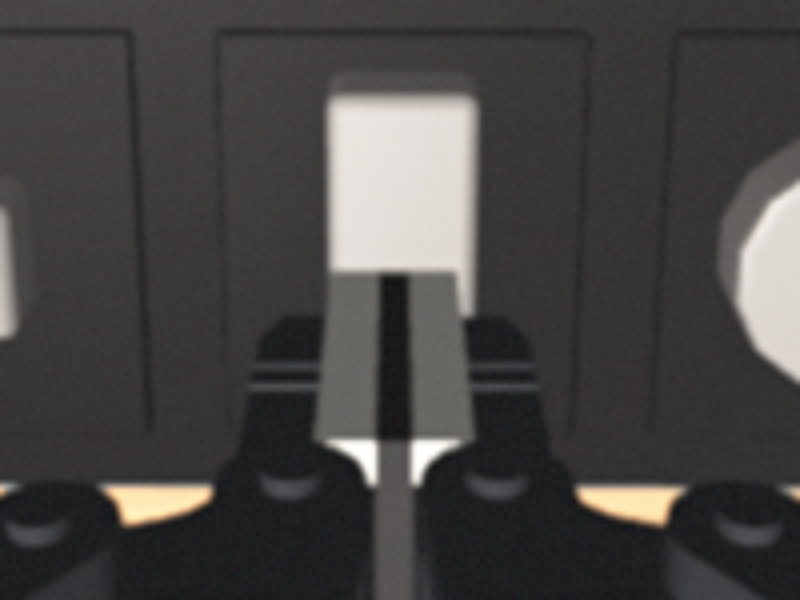

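The wrist crop shows the pads' front faces end at row ~272 of the crop. Depth puts that at tool z ≈ -28, so the physical tips are about 22 mm above the bar. I'll lower part of the way with the force watched, then recheck.

Emit:
servo_tool(
  commands=[
    [1,[0,0,0.003],[0,0,0]],
    [1,[0,0,0.003],[0,0,0]],
    [1,[0,0,0.003],[0,0,0]],
    [1,[0,0,0],[0,0,0]],
    [1,[0,0,0],[0,0,0]],
  ],
)

```text
time_s: 4.65
eef_pos: [579.5, -99.9, 46.7]
ee_rot: [-0.0, 1.0, -0.0, -0.0]
force: [0.2, -0.5, 0.3]
grip_width: 0.001
grip_force: 0.0
```

```bash
cat >> h.py <<'E'
def tip():
    s=sense(); c=capture("wrist"); v,u=np.mgrid[0:480,0:640]; z=c["z_map"].astype(float)
    p=np.stack([(u-c["cx"])/c["fx"]*z,(v-c["cy"])/c["fy"]*z,z],-1)
    T=np.array(c["T_tool_cam"]); t=p@T[:3,:3].T+T[:3,3]
    print(s["eef_pos"].round(2),s["force"].round(2))
    for r in range(276,300,2): print(r,t[r,310].round(1),t[r,327].round(1),c["pixels"][r,327])
E
python3 -c "
from h import *
keys();tip()"
```

```text
[579.5 -99.9  46.7] [ 0.19 -0.52  0.28]
[321. 269.] 1521 world mid [ 591.3 -101.    61.6] size [21.6 17.3  3.3] tool mid [ 14.    1.4 -15.1]
[442. 296.] 3282 world mid [ 579.5 -156.6   61.7] size [28.7 29.1  2.9] tool mid [  0.5  56.6 -15.1]
[199. 295.] 1299 world mid [580.  -45.4  61.6] size [16.8 16.7  3.3] tool mid [  1.1 -54.4 -15.1]
[563. 297.] 1362 world mid [ 579.2 -212.6   61.4] size [16.9 17.2  3.4] tool mid [  0.2 112.2 -15. ]
[579.65 -99.97  46.89] [-0.36  0.59  0.27]
276 [ 10.2  -3.5 -14.7] [ 10.7   4.1 -16.1] [225 221 214]
278 [  9.4  -3.5 -15.2] [  9.6   4.1 -15.7] [225 220 214]
280 [  8.6  -3.5 -15.6] [  8.1   4.1 -14.4] [225 221 214]
282 [  6.9  -3.6 -14. ] [  7.8   4.1 -15.9] [225 220 214]
284 [  6.6  -3.6 -15.4] [  7.    4.1 -16.3] [225 220 214]
286 [  5.8  -3.6 -15.9] [  5.6   4.1 -15.5] [226 220 211]
288 [ 10.   -3.3 -27.1] [ 10.    3.8 -27.1] [128 128 122]
290 [  9.9  -3.2 -28.7] [ 10.3   3.7 -29.7] [104 102  98]
292 [ 10.7  -3.2 -32.3] [ 10.4   3.7 -31.8] [102 102  98]
294 [ 10.   -3.2 -32.9] [  9.9   3.7 -32.5] [105 104 100]
296 [  9.7  -3.1 -34. ] [ 10.    3.6 -34.6] [104 102  99]
298 [  9.5  -3.1 -35.3] [  9.8   3.6 -35.9] [104 103  99]
```

The tips sit at tool z ≈ -27, so contact should come at a TCP z of about 35. I'll move close, then step slowly.

Emit:
servo_tool(
  commands=[
    [1,[0,0,0.003],[0,0,0]],
    [1,[0,0,0.003],[0,0,0]],
    [1,[0,0,0.003],[0,0,0]],
    [1,[0,0,0],[0,0,0]],
    [1,[0,0,0],[0,0,0]],
  ],
)

```text
time_s: 5.17
eef_pos: [579.5, -99.9, 37.7]
ee_rot: [-0.0, 1.0, 0.0, -0.0]
force: [-0.3, -0.4, 0.5]
grip_width: 0.004
grip_force: 0.0
```

Emit:
servo_tool(
  commands=[
    [1,[0,0,0.001],[0,0,0]],
    [1,[0,0,0.001],[0,0,0]],
    [1,[0,0,0.001],[0,0,0]],
    [1,[0,0,0.001],[0,0,0]],
    [1,[0,0,0],[0,0,0]],
  ],
)

```text
time_s: 5.58
eef_pos: [579.7, -100.0, 33.9]
ee_rot: [-0.0, 1.0, 0.0, 0.0]
force: [1.1, -0.5, 0.3]
grip_width: 0.001
grip_force: 0.2
```

Emit:
servo_tool(
  commands=[
    [1,[0,0,0.001],[0,0,0]],
    [1,[0,0,0.001],[0,0,0]],
    [1,[0,0,0.001],[0,0,0]],
    [1,[0,0,0],[0,0,0]],
  ],
)

```text
time_s: 5.92
eef_pos: [579.9, -100.0, 33.6]
ee_rot: [0.0, 1.0, 0.0, 0.0]
force: [-10.7, 2.9, 24.4]
grip_width: -0.0
grip_force: 12.1
```

```bash
python3 -c "
from h import *
keys()"
```

```text
[ 579.9 -100.    33.6] [-10.66   2.91  24.41]
[321. 273.] 1414 world mid [ 593.1 -101.    57.9] size [18.2 17.1  7.3] tool mid [ 14.8   1.3 -22.1]
[452. 310.] 3787 world mid [ 579.6 -156.7   61.7] size [28.6 29.1  2.8] tool mid [  0.2  56.6 -28.2]
[189. 310.] 1514 world mid [579.9 -45.4  61.6] size [17.1 16.6  3. ] tool mid [  0.6 -54.5 -28.3]
[583. 311.] 1589 world mid [ 579.3 -212.7   61.4] size [16.9 17.5  3.4] tool mid [-1.000e-01  1.119e+02 -2.810e+01]
```

The bar is at its stop: its top is at 55.7 (6 mm down) and the force is rising. I'll back off and check it.

Emit:
servo_tool(
  commands=[
    [1,[0,0,-0.003],[0,0,0]],
    [1,[0,0,-0.005],[0,0,0]],
    [1,[0,0,-0.01],[0,0,0]],
    [1,[0,0,-0.02],[0,0,0]],
    [1,[0,0,-0.02],[0,0,0]],
    [1,[0,0,0],[0,0,0]],
    [1,[0,0,0],[0,0,0]],
  ],
)

```text
time_s: 6.55
eef_pos: [580.2, -100.1, 90.1]
ee_rot: [0.0, 1.0, 0.0, 0.001]
force: [-1.3, -0.7, -0.6]
grip_width: -0.003
grip_force: 0.0
```

```bash
python3 -c "
from h import *
keys()"
```

```text
[ 580.2 -100.1   90.1] [-1.25 -0.73 -0.6 ]
[319. 254.] 1861 world mid [ 582.7 -101.    55.7] size [38.7 17.   2.9] tool mid [ 3.2  0.6 34.3]
[417. 264.] 2141 world mid [ 579.5 -156.7   61.6] size [28.3 29.1  3.1] tool mid [-0.3 56.5 28.4]
[222. 263.] 849 world mid [579.9 -45.3  61.6] size [17.1 16.7  3.1] tool mid [  0.  -54.8  28.3]
[514. 264.] 888 world mid [ 579.1 -212.7   61.3] size [17.3 16.9  3.6] tool mid [ -0.6 112.1  28.5]
```

Power is latched at 55.7 and the other keys are unchanged. Now the round key.

Emit:
servo_tool(
  commands=[
    [1,[0,0.0285,0],[0,0,0]],
    [1,[0,0.028,0],[0,0,0]],
    [1,[0,0,0],[0,0,0]],
    [1,[0,0,0.02],[0,0,0]],
    [1,[0,0,0.015],[0,0,0]],
    [1,[0,0,0.008],[0,0,0]],
    [1,[0,0,0],[0,0,0]],
    [1,[0,0,0],[0,0,0]],
  ],
)

```text
time_s: 7.27
eef_pos: [579.5, -156.1, 45.8]
ee_rot: [-0.0, 1.0, 0.0, -0.0]
force: [0.4, -0.2, -0.0]
grip_width: 0.002
grip_force: 0.0
```

```bash
python3 -c "
from h import *
keys()"
```

```text
[ 579.5 -156.1   45.8] [ 0.44 -0.18 -0.04]
[201. 289.] 3174 world mid [ 579.9 -101.3   55.8] size [44.1 16.8  2.8] tool mid [  1.8 -54.6 -10. ]
[320. 283.] 1385 world mid [ 586.3 -157.2   61.6] size [16.1 29.5  3. ] tool mid [  7.7   1.4 -16. ]
[ 75. 296.] 1316 world mid [580.  -45.4  61.7] size [16.9 16.9  3.1] tool mid [   0.9 -110.2  -15.9]
[442. 298.] 1361 world mid [ 579.1 -212.7   61.3] size [17.  17.1  3.6] tool mid [ -0.   56.2 -15.9]
```

Emit:
servo_tool(
  commands=[
    [1,[0,0,0.003],[0,0,0]],
    [1,[0,0,0.002],[0,0,0]],
    [1,[0,0,0.001],[0,0,0]],
    [1,[0,0,0.001],[0,0,0]],
    [1,[0,0,0.001],[0,0,0]],
    [1,[0,0,0.001],[0,0,0]],
    [1,[0,0,0.001],[0,0,0]],
    [1,[0,0,0.001],[0,0,0]],
    [1,[0,0,0],[0,0,0]],
  ],
)

```text
time_s: 8.07
eef_pos: [579.7, -156.4, 35.0]
ee_rot: [0.0, 1.0, 0.0, 0.0]
force: [-0.3, 0.2, 2.8]
grip_width: -0.0
grip_force: 1.6
```

Emit:
servo_tool(
  commands=[
    [1,[0,0,0.0005],[0,0,0]],
    [1,[0,0,0.0005],[0,0,0]],
    [1,[0,0,0],[0,0,0]],
  ],
)

```text
time_s: 8.32
eef_pos: [579.7, -156.4, 34.0]
ee_rot: [0.0, 1.0, -0.0, 0.0]
force: [0.3, 1.6, 3.8]
grip_width: 0.002
grip_force: 1.8
```

```bash
python3 -c "
from h import *
keys()"
```

```text
[ 579.7 -156.4   34. ] [0.28 1.62 3.78]
[193. 300.] 3599 world mid [ 580.  -101.4   55.8] size [43.8 16.8  2.7] tool mid [  1.9 -54.9 -21.8]
[320. 286.] 1172 world mid [ 587.3 -157.2   59.3] size [13.9 29.5 10. ] tool mid [  9.3   0.9 -22. ]
[ 56. 309.] 1499 world mid [580.  -45.6  61.7] size [16.9 16.9  2.8] tool mid [   0.7 -110.6  -27.8]
[450. 310.] 1542 world mid [ 579.3 -212.7   61.3] size [16.9 17.1  3.6] tool mid [  0.   55.9 -27.7]
```

The spring force is 3.8 N and the key is essentially at its stop. A little more will confirm the hard stop.

Emit:
servo_tool(
  commands=[
    [1,[0,0,0.0005],[0,0,0]],
    [1,[0,0,0.0005],[0,0,0]],
    [1,[0,0,0],[0,0,0]],
  ],
)

```text
time_s: 8.62
eef_pos: [579.8, -156.4, 33.7]
ee_rot: [0.0, 1.0, 0.0, 0.0]
force: [-2.4, 1.3, 9.7]
grip_width: 0.002
grip_force: 4.4
```

The hard stop is reached at 9.7 N. Now I'll release and withdraw.

Emit:
servo_tool(
  commands=[
    [1,[0,0,-0.002],[0,0,0]],
    [1,[0,0,-0.004],[0,0,0]],
    [1,[0,0,-0.006],[0,0,0]],
    [1,[0,0,-0.02],[0,0,0]],
    [1,[0,0,-0.03],[0,0,0]],
    [1,[0,0,-0.03],[0,0,0]],
    [1,[0,0,-0.03],[0,0,0]],
    [1,[0,0,-0.03],[0,0,0]],
    [1,[0,0,0],[0,0,0]],
    [1,[0,0,0],[0,0,0]],
  ],
)

```text
time_s: 9.45
eef_pos: [580.1, -156.7, 186.5]
ee_rot: [0.001, 1.0, 0.0, 0.001]
force: [-0.5, 0.9, -0.8]
grip_width: -0.0
grip_force: 0.0
```

Emit:
servo_tool(
  commands=[
    [1,[-0.025,0.03,0],[0,0,0]],
    [1,[-0.025,0.03,0],[0,0,0]],
    [1,[-0.025,0.03,0],[0,0,0]],
    [1,[-0.025,0.03,0],[0,0,0]],
    [1,[-0.025,0.03,0],[0,0,0]],
    [1,[-0.025,0.03,0],[0,0,0]],
    [1,[-0.025,0.03,0],[0,0,0]],
    [1,[-0.025,0.03,0],[0,0,0]],
    [1,[0,0,0],[0,0,0]],
    [1,[0,0,0],[0,0,0]],
  ],
)

```text
time_s: 10.28
eef_pos: [378.1, -397.2, 183.5]
ee_rot: [-0.001, 1.0, -0.002, -0.001]
force: [0.7, 0.6, -1.1]
grip_width: -0.002
grip_force: 0.0
```

Run:
```python
from h import *
s=sense(); print(s["eef_pos"],s["force"])
for n,ks in {"top":[(419,229),(453,228),(488,228),(385,230)],"scene":[(193,206),(224,211),(256,217),(288,222)]}.items():
    c=capture(n); P=pts(c); o=np.load(n+".npz")["pixels"]
    print(n,[np.median(P[v-2:v+3,u-2:u+3,2]).round(1) for u,v in ks])
    d=cv2.absdiff(o,c["pixels"]).max(2); d=cv2.morphologyEx((d>40).astype(np.uint8)*255,cv2.MORPH_OPEN,np.ones((2,2)))
    k,_,st,_=cv2.connectedComponentsWithStats(d); print([x.tolist() for x in st[1:] if x[4]>8])
    if n=="top": cv2.imwrite("pics/end.png",c["pixels"][...,::-1])
```

```text
[ 378.11578627 -397.18112548  183.50354836] [ 0.66252642  0.62708704 -1.09777234]
top [np.float64(55.9), np.float64(62.0), np.float64(62.3), np.float64(62.3)]
[[292, 429, 109, 51, 4169], [235, 451, 55, 29, 854]]
scene [np.float64(61.7), np.float64(61.6), np.float64(55.4), np.float64(61.4)]
[[53, 0, 74, 48, 1704], [346, 0, 94, 20, 758], [408, 0, 70, 71, 3241], [404, 24, 4, 4, 11], [337, 36, 69, 41, 1689], [256, 207, 9, 3, 18]]
```

View pics/end.png

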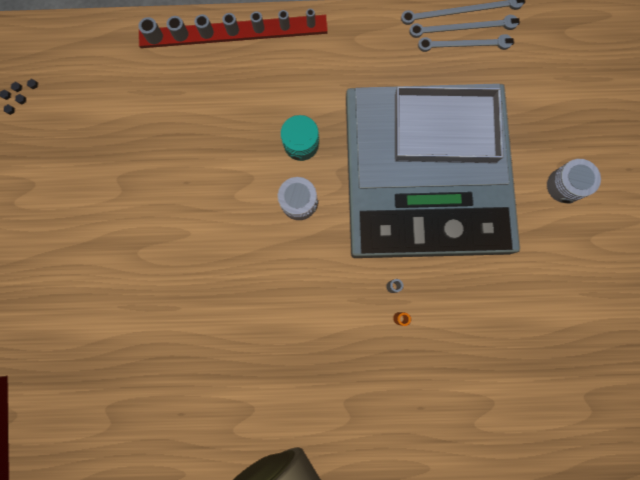

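The final top view shows the bar (419,229) down at 56 mm and the round key (453,228) back up at 62. The square keys are up, and the tray, pistons and pin are where they started. Handing in.

```bash
python3 -c "
from rig import *
print(finish_job())"
```

```text
the job is handed in; nothing more can be done
None
```

The job is handed in: power is latched fully down (about 24 N at the stop, more than the gentle press intended), zero was then pressed to its stop (about 10 N) and sprang back, nothing else moved in the before/after images, and the hand is withdrawn.

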